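# Wind the tasting timer, then present the chilling ball on its tray

## Robot

A 6-joint arm with a two-finger parallel gripper is mounted at the origin on the work surface. World frame = base frame: x ahead of the robot, y to its left, z up, the work surface at z = 0. Lengths are in m, angles in degrees, forces in N, time in s.
With the tool pointing down it reaches from about 0.325 to 0.9 m from the base axis. Payload 3.5 kg.
Tool frame: the origin (TCP) lies between the finger pads; the fingertips stand 19 mm ahead of it and the grasp point (between the pads) is the TCP; z points along the fingers, y is the line along which they close (so a half turn about z gives the same grasp; the last joint's range is limited). The gripper opens to 85 mm and grips with 20 to 120 N. Pads are 22 mm wide; open, the fingers measure 114 mm over their backs; the gripper's body (76 mm by 85 mm) begins 54 mm behind the grasp point. The pads swing forward as they close: fully open they stand 13 mm farther back than shut.
Start: joints at [62.487, 15.837, -1.513, 72.651, 0, 84.076], TCP at [0.23, 0.581, 0.25] pointing down, gripper open.
Joint ranges: [-178.77, 178.77], [-48.84, 107.48], [-61.69, 71.31], [-111.58, 123.2], [-90, 87.43], [-180, 180]. Speed limits (degrees/s): [147.25, 147.25, 180, 180, 180, 180].

## Interface

Orientations are given as a 3x3 rotation matrix whose columns are the frame's x, y, z axes.
In Python, from station import bot, eyes gives the robot as it stands.
- The arm moves only by the shell command python3 -m handwheel 'ROWS' [OPENING]. ROWS is JSON, a list of rows, each a list of 2 entries, a list of its own where there are three numbers: the shift along the tool's x, y, z in cm, then the turn about the tool's z in degrees. A call has 1 to 20 rows; each row is the pose to reach, as a shift and turn from the pose commanded when the call began, along the tool's axes at that moment; what a row does not reach only later rows make up. A row lasts 1/12 s, in which the tool goes at most 41.7 mm and 7.16 degrees, less where a joint would pass 70% of its speed; a pose out of reach is approached as far as the arm can. A call with a gripper value outside its range is refused whole. OPENING is the finger opening in cm, from 0 to 8.54, set as the call begins (- or left out, the last holds). The fingers move at their own pace and stop on an object; the grip force is fixed at half the most. Time passes only in rows, so rows that repeat a pose let the fingers close. It gives the time, the measured TCP pose, the force, the opening and the grip force at its end, in the units of the state.
- bot.read_state(): the state, without advancing time (a new reading comes with each control period).
- eyes.camera(name): name is "scene" or "side" or "wrist"; returns a dict with "image" (480x640x3 uint8, blue, green, red), "fx", "fy", "cx", "cy" (pixels), "D" ([k1, k2, p1, p2, k3] as OpenCV has them; the pictures are not rectified), "cam_to_world" (4x4, takes a point from camera to world coordinates). Camera axes: x right, y down, z forward; pixel columns grow to the right and rows downward; lengths in m; the calibration is good to about 2 mm. A picture is of the moment at which its call begins. There is no depth.
- bot.hand_in(): hands the job in; it is judged then, once.
The state is a dict: "clock": time; "joints": joint angles; "joint_vel": joint speeds; "joint_torque": joint torques, N m; "tool_pos": TCP position; "tcp_rot": TCP orientation; "contact_force": force on the tool from outside, world axes, zero at the start; "wrist_torque": the same for the moment, N m; "gripper_width": finger opening in m; "grip_force": force on a finger pad.
Only numpy, scipy, OpenCV 4.12 (cv2) and the standard library are available. Lean on these libraries where they do the work, as an engineer would, in place of code of your own. Each camera call takes 0.05 s, during which the arm holds its last target. There are 200 camera calls.

## Task

At the coffee tasting table, wind the steel key of the orange timer clockwise, by repeated part turns, until it comes up against its stop. Then lift the round black tray by its wooden handle off the wooden block, carry it so that the loose brass-coloured chilling ball never leaves its pocket, and hold it level and still, centred over the green plate with about a hand's breadth of air beneath it, clear of everything. Finish while still holding it there, neither putting it down nor letting go, and leave the other things on the table where they stand.

Things in the scene. Friction and masses are not known exactly. Their poses are not given: they have to be found in the camera images.
- timer_key (a joint): winding angle of the timer's key in rad: 0 fully unwound, 3.1 fully wound against its stop; grows as the key is turned clockwise seen from above. Starts between 0 and 0.6. Friction of about 0.06 N m holds the key wherever it is left, more than its light spring (0.008 N m per rad, pulling back) can overcome
- key_grip (a point): point to grip on the winding key, on its upright turning axis, 80 mm above the table. The key is a steel wing (an upright plate) 46 mm long along this point's x axis, 10 mm thick along y and 34 mm high, from 62 to 96 mm above the table, z up; a small red dot on its top marks the +x end. The point turns with the key. The timer under it is an orange plastic drum with a white face, fixed to the table, 92 mm across at the foot, 68 mm at the top, its top 50 mm above the table
- tray: round matt black tray, 144 mm across, 6 mm thick with a low lip 13 mm high at the edge, 0.35 kg; origin at the centre of its underside, z up. An upright pale wooden handle plate stands at its centre, 12 mm thick along the tray's x axis, 46 mm long along y, its top 95 mm above the origin. On the +x side is the ball's pocket, on the -x side a low dark steel disc that counterweighs the ball, so that the loaded tray balances at the handle. At the start it stands on the block
- tray_grip (a point): point to grip on the tray's handle, midway across it, 78 mm above the tray's origin (17 mm under the handle's top); axes as the tray's: grip across x
- tray_pocket (a point): where the ball's centre lies when it sits in the middle of its pocket: 42 mm along the tray's +x from its origin, 22 mm above its underside. The pocket is a white ring on the tray's flat top, 40 mm across inside, 4 mm high, in which the ball can roll about 9 mm off the middle; it climbs over if the tray tips some 40 degrees, less when jerked
- ball_center (a point): centre of the loose brass-coloured steel chilling ball, 32 mm across, about 0.1 kg, lying in the tray's pocket
- block: round wooden block fixed to the table, 116 mm across, 20 mm high, the tray's stand at the start; origin at the centre of its underside
- plate: shallow olive-green plate fixed to the table, 132 mm across, 14 mm high, origin at the centre of its underside. The timer, the block and the plate change places from run to run
- mug: orange mug with one handle, 76 mm across, 80 mm high, origin at the centre of its underside; leave alone
- cup: white cup, 60 mm across, 55 mm high, origin at the centre of its underside; leave alone
- jar: amber glass jar with a brass cap, 42 mm across, 55 mm high, origin at the centre of its underside; leave alone
- canister: small aluminium can, 42 mm across, 60 mm high, origin at the centre of its underside; leave alone
- spoon: brass-coloured tasting spoon lying on the table, origin under its middle; leave alone
- bowl: blue ceramic tasting bowl, 90 mm across, 45 mm high, origin at the centre of its underside; leave alone

How it is judged:
By the outcome, as a careful person would: the job done as asked, in the order asked, and still so for the second after the job is handed in, while the arm keeps its last pose, push and grip.
It also fails if it takes over 72 s, if anything falls off the work surface, if the arm or the gripper's body presses on something with over 40 N, if the wrist force passes 120 N, or if a joint passes its speed limit or range.

## Working session

There is one attempt and no reset: what is moved stays moved. The work goes in short steps, Python scripts to look and compute and a shell command to move; the robot and the scene stay as the last step left them, time stands still between calls to the robot, and variables do not carry over. Pictures are saved under pics/ and viewed, at most 10 in all, crops included, and the job is handed in when it is done.

```bash
ls; mkdir -p pics; python3 - <<'E'
from station import bot, eyes
import cv2
for n in("scene","side"):
    c=eyes.camera(n); cv2.imwrite(f"pics/{n}0.png",c["image"]); print(n,c["fx"],c["D"],c["cam_to_world"])
print(bot.read_state())
E
```

```text
pics
scene 541.8505240926773 [-0.08759744  0.          0.          0.          0.        ] [[ 0.01326468  0.6817557  -0.73145964  1.32017978]
 [ 0.99986789 -0.01591654  0.00329715 -0.01433617]
 [-0.00939446 -0.73140674 -0.68187676  0.76130712]
 [ 0.          0.          0.          1.        ]]
side 471.1302213231906 [-0.10117749  0.          0.          0.          0.        ] [[-0.95593492 -0.14091503  0.2575488   0.37596645]
 [-0.29345147  0.48446168 -0.82412567  0.68487699]
 [-0.00864083 -0.86338858 -0.50446555  0.50997523]
 [ 0.          0.          0.          1.        ]]
{'clock': 0.1, 'joints': array([ 6.24861381e+01,  1.58740874e+01, -1.59069654e+00,  7.26515972e+01,
        2.02890434e-04,  8.40756686e+01]), 'joint_vel': array([-0.0666928 ,  0.02007944,  0.24315922, -0.01645489, -0.08336834,
        0.02233867]), 'joint_torque': array([ 5.50073801e-04, -4.46707892e+01,  2.96129572e+01,  8.47259187e-03,
       -9.18533533e-05,  3.75173002e-06]), 'tool_pos': array([0.22966361, 0.5805428 , 0.24926361]), 'tcp_rot': array([[-9.29843635e-01,  3.67953703e-01, -9.41495887e-04],
       [ 3.67954846e-01,  9.29841918e-01, -1.79986359e-03],
       [ 2.13175867e-04, -2.02001968e-03, -9.99997937e-01]]), 'contact_force': array([ 0.55222638,  0.35426901, -0.18173529]), 'wrist_torque': array([ 0.02046585, -0.01119092, -0.01579548]), 'grip_force': 0.0, 'gripper_width': 0.08561341623637221}
```

View pics/scene0.png

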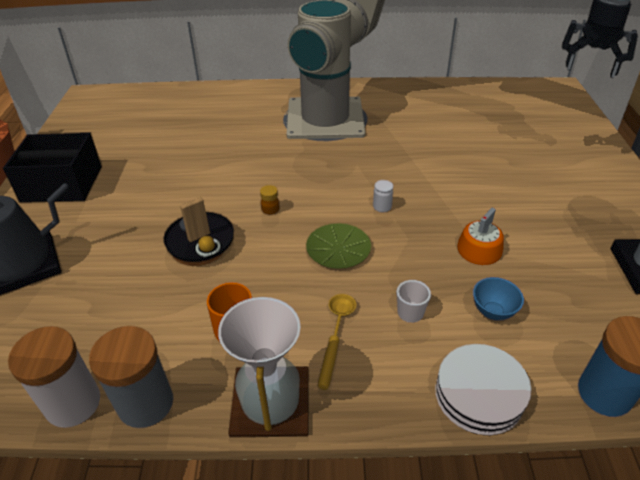

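View pics/side0.png

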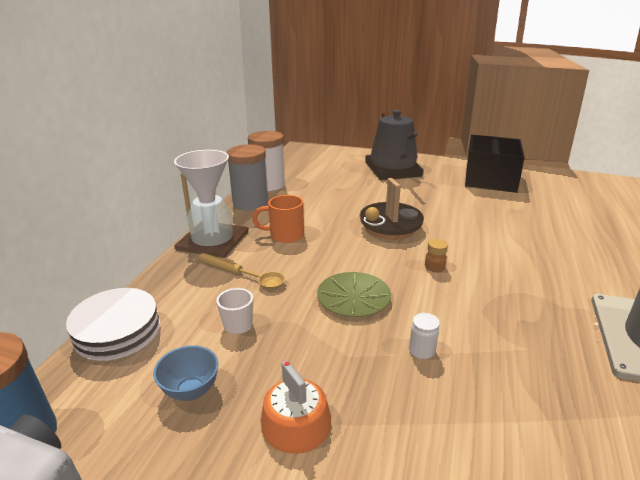

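The scene view shows the timer at about (482,240), the plate at (339,246), the tray at (199,238) with the ball at (207,243). The side view shows the timer at (296,410) with the key's red dot at (287,364), the plate at (354,295) and the tray at (392,217).

```bash
cat > h.py <<'E'
from station import bot, eyes
import cv2, numpy as np
def ray(c,p):
    K=np.array([[c["fx"],0,c["cx"]],[0,c["fy"],c["cy"]],[0,0,1]])
    u=cv2.undistortPoints(np.array([[p]],float),K,np.array(c["D"]))[0,0]
    T=np.array(c["cam_to_world"]); return T[:3,3],T[:3,:3]@np.array([u[0],u[1],1])
def onz(c,p,z):
    o,d=ray(c,p); return o+d*(z-o[2])/d[2]
def meet(c1,p1,c2,p2):
    (a,d),(b,e)=ray(c1,p1),ray(c2,p2)
    s=np.linalg.lstsq(np.c_[d,-e],b-a,rcond=None)[0]
    return (a+d*s[0]+b+e*s[1])/2,np.linalg.norm(a+d*s[0]-b-e*s[1])
def blobs(c,lo,hi,roi,mn=15):
    hsv=cv2.cvtColor(c["image"],cv2.COLOR_BGR2HSV); m=cv2.inRange(hsv,np.array(lo),np.array(hi))
    x0,y0,x1,y1=roi; k=np.zeros_like(m);k[y0:y1,x0:x1]=m[y0:y1,x0:x1]
    cs=[q for q in cv2.findContours(k,cv2.RETR_EXTERNAL,cv2.CHAIN_APPROX_NONE)[0] if cv2.contourArea(q)>=mn]
    return sorted(cs,key=cv2.contourArea,reverse=True)
def circ(c,q,z):
    P=np.array([onz(c,p,z)[:2] for p in cv2.convexHull(q)[:,0,:]],np.float32)
    (x,y),r=cv2.minEnclosingCircle(P); return np.round([x,y,2*r],4)
def totool(s,p):  # world point -> shift in tool axes, cm
    return np.round(s["tcp_rot"].T@(np.array(p)-s["tool_pos"])*100,2)
E
python3 - <<'E'
from h import *
A=eyes.camera("scene");B=eyes.camera("side")
s=bot.read_state()
for c,rs in((A,[(300,215,380,275),(155,205,245,270),(455,215,510,265)]),(B,[(310,265,400,325),(350,190,430,245),(255,370,335,450)])):
    for n,lo,hi,z,r in(("plate",(28,80,30),(60,255,255),.012,rs[0]),("tray",(0,0,0),(179,255,45),.033,rs[1]),("orange foot",(3,180,90),(13,255,255),.003,rs[2]),("face",(0,0,170),(179,60,255),.05,rs[2])):
        q=blobs(c,lo,hi,r)
        if q: print(n,circ(c,q[0],z),cv2.boundingRect(q[0]))
    for n,lo,hi,r in (("ball",(12,120,80),(28,255,255),rs[1]),("dot",(170,120,80),(179,255,255),(270,350,310,380) if c is B else (470,200,505,240))):
        for q in blobs(c,lo,hi,r,3)[:3]: print(n,cv2.boundingRect(q),cv2.minEnclosingCircle(q))
cv2.imwrite("pics/z.png",np.hstack([cv2.resize(A["image"][195:275,440:520],(400,400),interpolation=2),cv2.resize(A["image"][195:275,160:240],(400,400),interpolation=2)]))
c=eyes.camera("wrist");T=c["cam_to_world"];print(T,c["fx"])
print(totool(s,T[:3,3]))
E
```

```text
plate [0.5246 0.0189 0.1328] (306, 223, 65, 46)
tray [ 0.5145 -0.2604  0.1493] (164, 212, 70, 50)
orange foot [0.5164 0.316  0.1323] (457, 222, 47, 43)
face [0.5446 0.3187 0.0422] (484, 230, 15, 11)
ball (155, 205, 90, 65) ((199.5, 237.0), 54.81113815307617)
ball (195, 205, 18, 46) ((200.0, 227.5), 23.048959732055664)
plate [0.5216 0.0193 0.1313] (318, 272, 73, 44)
face [0.5343 0.299  0.078 ] (271, 370, 48, 47)
ball (365, 207, 14, 14) ((371.6666564941406, 213.22222900390625), 7.222322940826416)
ball (366, 228, 48, 12) ((389.5, 230.0), 23.585052490234375)
ball (428, 241, 2, 4) ((428.5, 242.5), 1.581238865852356)
[[ 3.67292022e-01  8.82813664e-01  2.92808136e-01  1.53505917e-01]
 [ 9.30105270e-01 -3.48322079e-01 -1.16515732e-01  6.09149001e-01]
 [-8.70141498e-04  3.15137689e-01 -9.49045563e-01  3.73641645e-01]
 [ 0.00000000e+00  0.00000000e+00  0.00000000e+00  1.00000000e+00]] 343.65397817300664
[  8.14  -0.18 -12.4 ]
```

View pics/z.png

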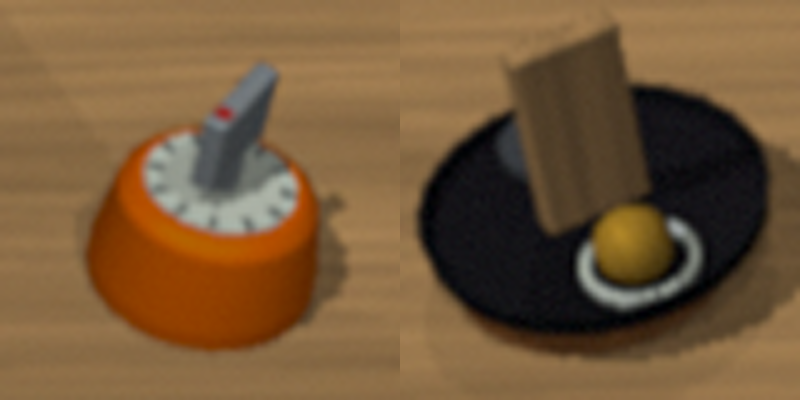

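Left crop: the key's red dot is at scene pixel about (484.4,217.6), its far end at (493.6,208.6). Right crop: the tray handle's top runs from about (261,208) to (283,198), with the ball in its ring on the near side.

```bash
python3 - <<'E'
from h import *
A=eyes.camera("scene");s=bot.read_state()
d=onz(A,(484.4,217.6),.096);e=onz(A,(493.2,208.9),.096);print("key",d,e,np.linalg.norm(d-e),"face",onz(A,(484.4,232),.05))
v=d-e;print("key dir deg",np.degrees(np.arctan2(v[1],v[0])))
k=(d+e)/2;k[2]=.18;print("k",k,"tool shift",totool(s,k))
R=s["tcp_rot"];print("tool y dir",np.degrees(np.arctan2(R[1,1],R[0,1])))
l,r=onz(A,(181.5,206.5),.115),onz(A,(203,199),.115);print("handle",l,r,np.linalg.norm(l-r))
E
```

```text
key [0.54570166 0.29617521 0.096     ] [0.52021024 0.31951157 0.096     ] 0.03456007244589521 face [0.53569421 0.30744899 0.05      ]
key dir deg -42.47284393675879
k [0.53295595 0.30784339 0.18      ] tool shift [-38.23 -14.24   7.  ]
tool y dir 68.41146597036946
handle [ 0.52161333 -0.27918397  0.115     ] [ 0.49988855 -0.24121289  0.115     ] 0.043746644474208916
```

```bash
python3 -m handwheel '[[[-4,-1.5,0],2],[[-8,-3,0.5],4],[[-12,-4.5,1],6],[[-16,-6,1.5],8],[[-20,-7.5,2],10],[[-24,-9,2.5],12],[[-28,-10.4,3],15],[[-32,-11.9,4],18],[[-35,-13,5],21],[[-37,-13.8,5],21],[[-38,-14.1,5],21],[[-38.2,-14.2,5],21],[[-38.2,-14.2,5],21],[[-38.2,-14.2,5],21],[[-38.2,-14.2,5],21],[[-38.2,-14.2,5],21]]' -
python3 - <<'E'
from h import *
c=eyes.camera("wrist");cv2.imwrite("pics/w1.png",c["image"]);s=bot.read_state();print(s["joints"],s["tool_pos"],s["joint_vel"])
for q in blobs(c,(168,110,80),(179,255,255),(0,0,640,480),5)[:4]: print(cv2.boundingRect(q),onz(c,cv2.minEnclosingCircle(q)[0],.096))
E
```

```text
clock: 1.63
tool_pos: [0.5319, 0.3098, 0.2007]
tcp_rot: [[-0.738, 0.675, 0.0], [0.675, 0.738, 0.0], [0.0, 0.0, -1.0]]
contact_force: [1.1, -0.0, -0.0]
gripper_width: 0.0849
grip_force: 0.0
[ 2.41809887e+01  1.65429438e+01 -6.70109499e+00  6.67381922e+01
  1.14573858e-02  6.66557301e+01] [0.53203756 0.3096585  0.20064546] [-0.27153714  0.07465308 -0.04962023  0.03618949 -0.12447593 -0.06223392]
```

View pics/w1.png

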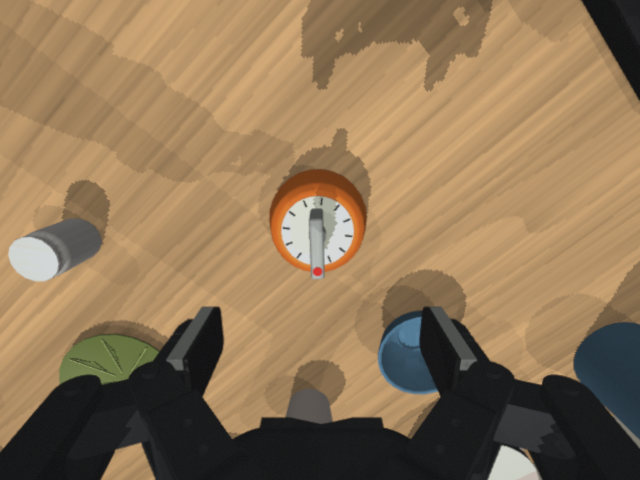

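The wrist view shows the key in line with the image columns: red dot at (317,272), far end at about (316,212), bowl and canister clear of it.

```bash
python3 - <<'E'
from h import *
c=eyes.camera("wrist");s=bot.read_state()
hsv=cv2.cvtColor(c["image"],cv2.COLOR_BGR2HSV)
q=blobs(c,(165,90,80),(179,255,255),(290,240,340,300),3)+blobs(c,(0,150,120),(3,255,255),(290,260,340,285),3)
for x in q[:3]: print(cv2.boundingRect(x),hsv[271,317])
d=onz(c,(317.5,271.5),.096);f=onz(c,(317.5,277),.096);e=onz(c,(316,210),.096);print(d,f,e,np.linalg.norm(f-e))
fc=blobs(c,(5,180,60),(14,255,255),(255,160,380,290),50)[0];print("foot",circ(c,fc,.02))
print("face",onz(c,(317.5,231),.05))
v=f-e;print(np.degrees(np.arctan2(v[1],v[0])))
k=(f+e)/2;k[2]=.08;print(k,totool(s,k),totool(s,[*onz(c,(317.5,231),.05)[:2],.08]))
E
```

```text
(313, 267, 9, 8) [  1 196 212]
[0.54294939 0.29395912 0.096     ] [0.54614208 0.29102085 0.096     ] [0.50879757 0.3240025  0.096     ] 0.04982370779674703
foot [0.5308 0.304  0.0966]
face [0.53036271 0.30496108 0.05      ]
-41.450062392646466
[0.52746982 0.30751168 0.08      ] [ 0.21 -0.47 12.06] [-0.17 -0.46 12.06]
```

```bash
python3 -m handwheel '[[[0,-0.45,2],-1],[[0,-0.45,5],-1],[[0,-0.45,8],-1],[[0,-0.45,10],-1],[[0,-0.45,11.5],-1],[[0,-0.45,12],-1],[[0,-0.45,12],-1],[[0,-0.45,12],-1]]' - && python3 -m handwheel '[[[0,0,0],0],[[0,0,0],0],[[0,0,0],0],[[0,0,0],0],[[0,0,0],0],[[0,0,0],0],[[0,0,0],0],[[0,0,0],0]]' 0.5
```

```text
clock: 2.4
tool_pos: [0.5301, 0.3057, 0.0809]
tcp_rot: [[-0.748, 0.663, 0.001], [0.663, 0.748, 0.0], [-0.0, 0.001, -1.0]]
contact_force: [0.6, -0.1, 0.1]
gripper_width: 0.0855
grip_force: 0.0
clock: 3.07
tool_pos: [0.5309, 0.3062, 0.081]
tcp_rot: [[-0.748, 0.664, 0.002], [0.664, 0.748, 0.002], [-0.0, 0.003, -1.0]]
contact_force: [1.8, 2.5, 1.2]
gripper_width: 0.009
grip_force: 58.6
```

```bash
python3 -m handwheel '[[[0,0,0],3],[[0,0,0],8],[[0,0,0],14],[[0,0,0],20],[[0,0,0],26],[[0,0,0],32],[[0,0,0],38],[[0,0,0],44],[[0,0,0],50],[[0,0,0],56],[[0,0,0],62],[[0,0,0],68],[[0,0,0],74],[[0,0,0],80],[[0,0,0],85],[[0,0,0],88],[[0,0,0],90],[[0,0,0],90],[[0,0,0],90]]' - ; python3 - <<'E'
from h import *
s=bot.read_state();print(s["joints"],s["wrist_torque"])
E
```

```text
clock: 4.65
tool_pos: [0.531, 0.3061, 0.081]
tcp_rot: [[0.663, 0.749, 0.002], [0.749, -0.663, 0.002], [0.003, 0.0, -1.0]]
contact_force: [2.2, 3.5, 0.6]
gripper_width: 0.0091
grip_force: 58.5
[ 2.39005986e+01  2.22102739e+01 -1.45643995e+01  5.30669351e+01
  4.88792075e-02  1.55435621e+02] [ 0.72775066 -0.57421835 -0.0267248 ]
```

```bash
python3 -m handwheel '[[[0,0,0],0],[[0,0,0],0],[[0,0,0],0],[[0,0,0],0],[[0,0,0],0],[[0,0,0],0],[[0,0,0],-4],[[0,0,0],-11],[[0,0,0],-18],[[0,0,0],-25],[[0,0,0],-32],[[0,0,0],-39],[[0,0,0],-46],[[0,0,0],-53],[[0,0,0],-60],[[0,0,0],-67],[[0,0,0],-74],[[0,0,0],-81],[[0,0,0],-88],[[0,0,0],-95]]' 8.5; python3 -m handwheel '[[[0,0,0],-7],[[0,0,0],-14],[[0,0,0],-21],[[0,0,0],-28],[[0,0,0],-35],[[0,0,0],-42],[[0,0,0],-49],[[0,0,0],-56],[[0,0,0],-63],[[0,0,0],-70],[[0,0,0],-77],[[0,0,0],-82],[[0,0,0],-85],[[0,0,0],-85],[[0,0,0],-85],[[0,0,0],-85]]' - ; python3 -m handwheel '[[[0,0,0],0],[[0,0,0],0],[[0,0,0],0],[[0,0,0],0],[[0,0,0],0],[[0,0,0],0],[[0,0,0],0],[[0,0,0],0]]' 0.5;  python3 -m handwheel '[[[0,0,0],3],[[0,0,0],7],[[0,0,0],12],[[0,0,0],17],[[0,0,0],22],[[0,0,0],27],[[0,0,0],32],[[0,0,0],37],[[0,0,0],41],[[0,0,0],44],[[0,0,0],45],[[0,0,0],45],[[0,0,0],45]]' - ; python3 - <<'E'
from h import *
s=bot.read_state();print(s["joints"],s["wrist_torque"])
E
```

```text
clock: 6.32
tool_pos: [0.5297, 0.3051, 0.0803]
tcp_rot: [[-0.807, 0.591, -0.0], [0.591, 0.807, -0.0], [0.0, -0.0, -1.0]]
contact_force: [-0.4, 0.7, -0.0]
gripper_width: 0.0848
grip_force: 0.0
clock: 7.65
tool_pos: [0.5298, 0.3052, 0.0803]
tcp_rot: [[-0.665, -0.747, -0.0], [-0.747, 0.665, -0.0], [0.0, 0.0, -1.0]]
contact_force: [0.6, -0.9, 0.1]
gripper_width: 0.0848
grip_force: 0.0
clock: 8.32
tool_pos: [0.53, 0.3051, 0.0805]
tcp_rot: [[-0.664, -0.748, 0.0], [-0.748, 0.664, -0.0], [0.0, -0.0, -1.0]]
contact_force: [0.4, -0.6, 0.2]
gripper_width: 0.0092
grip_force: 59.6
clock: 9.4
tool_pos: [0.5296, 0.306, 0.0804]
tcp_rot: [[-0.998, -0.061, -0.001], [-0.061, 0.998, 0.002], [0.0, 0.002, -1.0]]
contact_force: [-1.5, 3.1, 2.4]
gripper_width: 0.0091
grip_force: 59.6
[ 23.91770733  22.21375028 -14.63435193  53.14261661   0.10415499
  20.43391716] [0.66449524 0.36377623 0.02765029]
```

```bash
cat > t.py <<'E'
from h import *
s=bot.read_state();R=s["tcp_rot"];print("JOINT6",s["joints"][5].round(2),"yaw",np.degrees(np.arctan2(R[1,1],R[0,1])).round(2),s["wrist_torque"].round(3),s["clock"])
E
(python3 -m handwheel '[[[0,0,0],3],[[0,0,0],6],[[0,0,0],8],[[0,0,0],8]]' -;python3 t.py;python3 -m handwheel '[[[0,0,0],3],[[0,0,0],6],[[0,0,0],8],[[0,0,0],8]]' -;python3 t.py;python3 -m handwheel '[[[0,0,0],3],[[0,0,0],6],[[0,0,0],8],[[0,0,0],8]]' -;python3 t.py) | egrep 'JOI|contact|width'
```

```text
contact_force: [-2.5, 4.4, 2.6]
gripper_width: 0.0091
JOINT6 28.47 yaw 85.45 [ 0.861  0.423 -0.027] 9.7333
contact_force: [-2.1, 4.5, 1.2]
gripper_width: 0.009
JOINT6 36.46 yaw 77.47 [0.952 0.435 0.004] 10.0667
contact_force: [-1.8, 5.2, 0.7]
gripper_width: 0.0092
JOINT6 44.3 yaw 69.64 [0.986 0.417 0.745] 10.4
```

```bash
python3 -m handwheel '[[[0,0,0],1.5],[[0,0,0],3],[[0,0,0],3],[[0,0,0],3]]' - | grep contact; python3 t.py; python3 -m handwheel '[[[0,0,0],0],[[0,0,0],0],[[0,0,0],0],[[0,0,0],0],[[0,0,0],0],[[0,0,0],0],[[0,0,-2],0],[[0,0,-5],0],[[0,0,-9],0],[[0,0,-13],0],[[0,0,-16],0],[[0,0,-17],0],[[0,0,-17],0],[[0,0,-17],0]]' 8.5; python3 - <<'E'
from h import *
c=eyes.camera("wrist");cv2.imwrite("pics/w2.png",c["image"])
A=eyes.camera("scene");s=bot.read_state()
# tray measurements from scene
cv2.imwrite("pics/z2.png",np.hstack([cv2.resize(A["image"][190:280,150:250],(600,540),interpolation=2)]))
e=onz(A,(207,242),.042);print("ball",e)
print(totool(s,[.512,-.260,.25]),s["joints"])
E
```

```text
contact_force: [-1.9, 5.5, 2.1]
JOINT6 47.14 yaw 66.81 [0.978 0.386 1.598] 10.7333
clock: 11.9
tool_pos: [0.5299, 0.3051, 0.2501]
tcp_rot: [[-0.916, 0.4, 0.0], [0.4, 0.916, -0.0], [-0.0, 0.0, -1.0]]
contact_force: [-0.7, -0.7, -0.8]
gripper_width: 0.0851
grip_force: 0.0
ball [ 0.5432874  -0.23844995  0.042     ]
[-21.08 -52.4   -0.12] [ 2.38836745e+01  1.45620051e+01 -3.49197349e+00  7.21980545e+01
 -5.98805736e-03  4.74813889e+01]
```

View pics/w2.png

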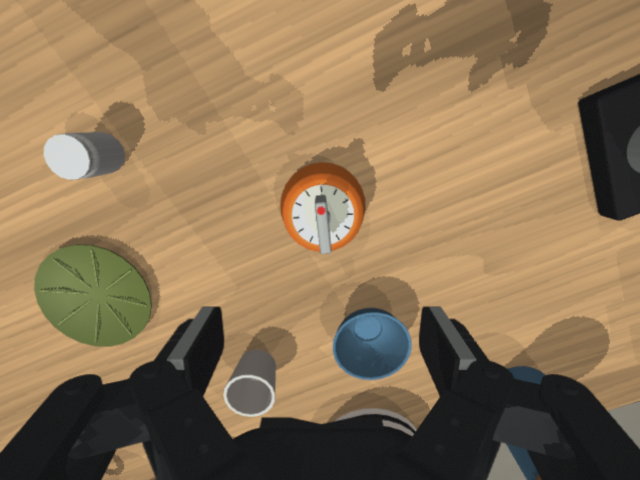

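The dot now sits at (321,210), on the far end of the key: it was turned about 159 degrees, and the torque rose steeply against the stop. Now on to the tray.

```bash
python3 -m handwheel '[[[-1,-2,0],2],[[-2.2,-5.5,0],5],[[-3.7,-9.2,0],8],[[-5.1,-12.9,0],11],[[-6.6,-16.6,0],14],[[-8.1,-20.3,0],17],[[-9.6,-24,0],20],[[-11,-27.7,0],23],[[-12.6,-31.4,0],26],[[-14.1,-35.1,0],29],[[-15.6,-38.8,0],32],[[-17.1,-42.5,0],35],[[-18.6,-46.2,0],37],[[-20,-49.6,0],37],[[-20.8,-51.6,0],37],[[-21.1,-52.4,0],37],[[-21.1,-52.4,0],37],[[-21.1,-52.4,0],37],[[-21.1,-52.4,0],37]]' -
python3 - <<'E'
from h import *
c=eyes.camera("wrist");cv2.imwrite("pics/w3.png",c["image"]);s=bot.read_state();print(s["joints"],s["tool_pos"])
for n,lo,hi,z in(("tray",(0,0,0),(179,255,45),.033),("ring",(0,0,150),(179,60,255),.030),("ball",(14,130,70),(28,255,255),.042)):
    for q in blobs(c,lo,hi,(120,80,520,330),80)[:3]: print(n,circ(c,q,z),cv2.boundingRect(q))
E
```

```text
clock: 13.58
tool_pos: [0.513, -0.2577, 0.2492]
tcp_rot: [[-0.492, 0.87, -0.002], [0.87, 0.492, 0.002], [0.003, -0.001, -1.0]]
contact_force: [0.7, 0.3, 0.0]
gripper_width: 0.0851
grip_force: 0.0
[-3.31148639e+01  1.07998279e+01 -7.98394407e+00  7.13187359e+01
  2.14265622e-02  2.73771213e+01] [ 0.51326071 -0.25765084  0.2496344 ]
tray [ 0.5039 -0.2652  0.1402] (243, 141, 138, 135)
tray [ 0.6818 -0.3056  0.0347] (421, 308, 21, 22)
tray [ 0.464  -0.4285  0.0355] (201, 308, 21, 22)
ring [ 0.5387 -0.2421  0.0477] (329, 186, 47, 46)
ball [ 0.5446 -0.2424  0.0327] (343, 199, 32, 32)
```

View pics/w3.png

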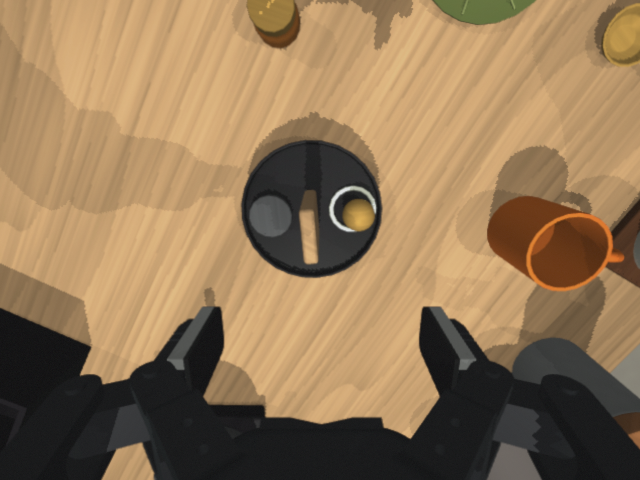

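The tray is centred at about (312,208), the handle at (309,235), ring at (352,209), ball at (358,214), counterweight at (270,216).

```bash
python3 - <<'E'
from h import *
c=cv2.imread("pics/w3.png");cv2.imwrite("pics/w3z.png",cv2.resize(c[180:270,250:370],(800,600),interpolation=cv2.INTER_CUBIC))
c=eyes.camera("wrist")
d=onz(c,(270,216),.030);r=onz(c,(352.5,209),.030);v=r-d;print(d,r,np.linalg.norm(v),np.degrees(np.arctan2(v[1],v[0])))
E
```

```text
[ 0.46945027 -0.29017007  0.03      ] [ 0.53947448 -0.24199743  0.03      ] 0.08499407932536317 34.52573831492193
```

View pics/w3z.png

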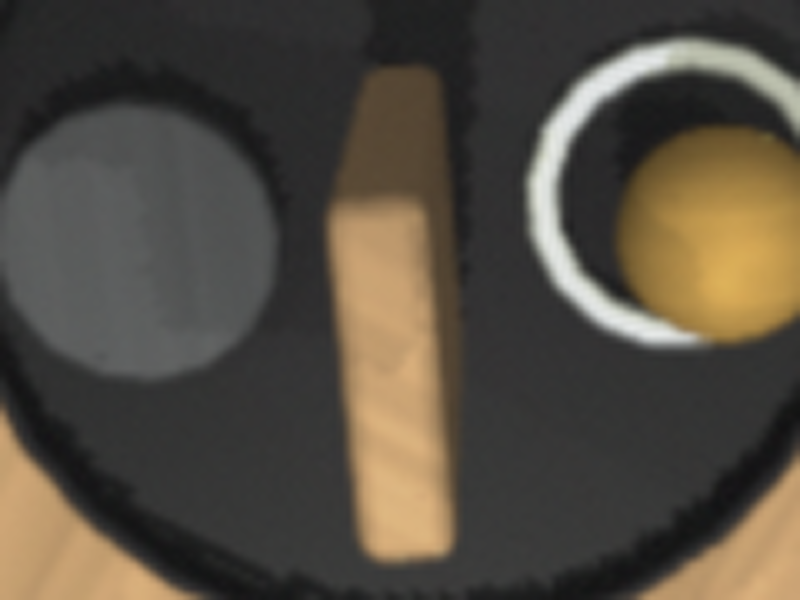

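The handle's top face runs from full-image pixel (306.7,210) to (311,263.7).

```bash
python3 - <<'E'
from h import *
c=eyes.camera("wrist");s=bot.read_state()
a=onz(c,(306.7,210),.115);b=onz(c,(311,263.7),.115);v=a-b;m=(a+b)/2
print(m,np.linalg.norm(v),np.degrees(np.arctan2(v[1],v[0]))-90)
R=s["tcp_rot"];print("yaw",np.degrees(np.arctan2(R[1,1],R[0,1])))
g=.5*m+.5*np.array([.5045,-.2655,0]);g[2]=.098;print(g,totool(s,g),totool(s,m))
E
```

```text
[ 0.50520973 -0.26580963  0.115     ] 0.0447016584381463 33.287556259992016
yaw 29.52119020794721
[ 0.50485487 -0.26565482  0.098     ] [-0.25 -1.14 15.22] [-0.28 -1.12 13.52]
```

```bash
python3 -m handwheel '[[[-0.25,-1.1,2],-4.4],[[-0.25,-1.1,5],-4.4],[[-0.25,-1.1,8],-4.4],[[-0.25,-1.1,11],-4.4],[[-0.25,-1.1,13.2],-4.4],[[-0.25,-1.1,14.5],-4.4],[[-0.25,-1.1,15.2],-4.4],[[-0.25,-1.1,15.2],-4.4],[[-0.25,-1.1,15.2],-4.4]]' - && python3 -m handwheel '[[[0,0,0],0],[[0,0,0],0],[[0,0,0],0],[[0,0,0],0],[[0,0,0],0],[[0,0,0],0],[[0,0,0],0],[[0,0,0],0]]' 0.7
```

```text
clock: 14.48
tool_pos: [0.5057, -0.2666, 0.0988]
tcp_rot: [[-0.557, 0.83, 0.0], [0.83, 0.557, -0.0], [-0.0, 0.0, -1.0]]
contact_force: [-0.8, -0.2, 0.5]
gripper_width: 0.0852
grip_force: 0.0
clock: 15.15
tool_pos: [0.5056, -0.2671, 0.0987]
tcp_rot: [[-0.556, 0.831, 0.001], [0.831, 0.556, -0.0], [-0.001, 0.001, -1.0]]
contact_force: [-0.1, 0.2, 2.5]
gripper_width: 0.0117
grip_force: 59.2
```

```bash
python3 -m handwheel '[[[0,0,-0.1],0],[[0,0,-0.3],0],[[0,0,-0.6],0],[[0,0,-1],0],[[0,0,-1.5],0],[[0,0,-2.1],0],[[0,0,-2.8],0],[[0,0,-3.5],0],[[0,0,-4.2],0],[[0,0,-4.9],0],[[0,0,-5.6],0],[[0,0,-6.3],0],[[0,0,-6.9],0],[[0,0,-7.4],0],[[0,0,-7.8],0],[[0,0,-8.1],0],[[0,0,-8.3],0],[[0,0,-8.4],0],[[0,0,-8.4],0],[[0,0,-8.4],0]]' - 
python3 - <<'E'
from h import *
A=eyes.camera("scene");B=eyes.camera("side");s=bot.read_state();print(s["wrist_torque"])
cv2.imwrite("pics/l.png",np.hstack([cv2.resize(A["image"][130:270,120:260],(400,400)),cv2.resize(B["image"][100:240,330:470],(400,400))]))
for p in ([.525,.019],[.5216,.0193]): print(totool(s,[*p,.183]))
E
```

```text
clock: 16.82
tool_pos: [0.505, -0.2669, 0.182]
tcp_rot: [[-0.556, 0.831, -0.0], [0.831, 0.556, 0.0], [0.0, -0.0, -1.0]]
contact_force: [0.1, 0.2, -4.2]
gripper_width: 0.0109
grip_force: 58.3
[0.04307352 0.01225011 0.00832851]
[22.63 17.57 -0.1 ]
[22.85 17.3  -0.1 ]
```

View pics/l.png

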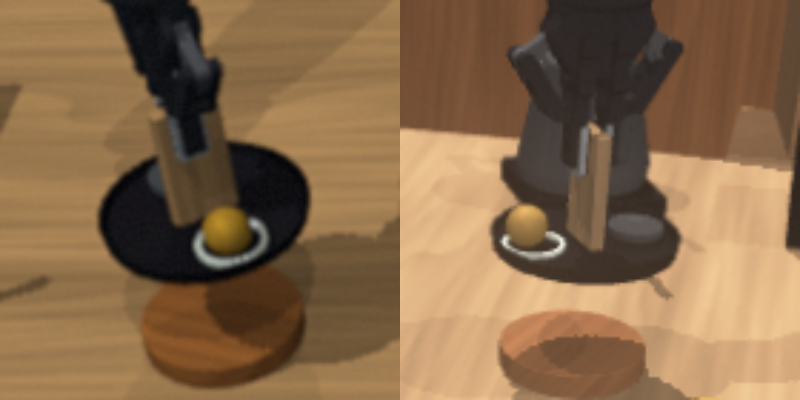

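Both views show the tray clear of the block and level, with the ball in its ring.

```bash
python3 -m handwheel '[[[0.08,0.06,0],0],[[0.24,0.18,0],0],[[0.48,0.36,0],0],[[0.79,0.61,0],0],[[1.19,0.91,0],0],[[1.67,1.28,0],0],[[2.22,1.7,0],0],[[2.86,2.19,0],0],[[3.57,2.74,0],0],[[4.37,3.34,0],0],[[5.24,4.01,0],0],[[6.11,4.68,0],0],[[6.99,5.35,0],0],[[7.86,6.02,0],0],[[8.73,6.69,0],0],[[9.61,7.36,0],0],[[10.48,8.03,0],0],[[11.35,8.69,0],0],[[12.23,9.36,0],0],[[13.1,10.03,0],0]]' - >/dev/null; python3 -m handwheel '[[[0.87,0.67,0],0],[[1.75,1.34,0],0],[[2.62,2.01,0],0],[[3.49,2.68,0],0],[[4.37,3.34,0],0],[[5.24,4.01,0],0],[[6.03,4.62,0],0],[[6.75,5.17,0],0],[[7.38,5.65,0],0],[[7.94,6.08,0],0],[[8.42,6.44,0],0],[[8.81,6.75,0],0],[[9.13,6.99,0],0],[[9.37,7.17,0],0],[[9.53,7.3,0],0],[[9.6,7.36,0],0],[[9.6,7.36,0],0],[[9.6,7.36,0],0],[[9.6,7.36,0],0],[[9.6,7.36,0],0]]' -
python3 - <<'E'
from h import *
A=eyes.camera("scene");B=eyes.camera("side");s=bot.read_state();print(s["wrist_torque"])
cv2.imwrite("pics/f.png",np.hstack([cv2.resize(A["image"][120:280,260:420],(400,400)),cv2.resize(B["image"][170:340,270:440],(400,400))]))
for c in(A,B):
  for q in blobs(c,(0,0,0),(179,255,45),(270,170,420,290),200)[:2]: print(circ(c,q,.118),cv2.boundingRect(q))
E
```

```text
clock: 20.25
tool_pos: [0.5234, 0.0182, 0.1823]
tcp_rot: [[-0.556, 0.831, -0.0], [0.831, 0.556, -0.0], [-0.0, -0.0, -1.0]]
contact_force: [-0.9, -0.3, -4.7]
gripper_width: 0.0111
grip_force: 58.3
[ 0.07635472 -0.02013301 -0.02139249]
[0.5348 0.0194 0.1512] (303, 184, 74, 51)
```

View pics/f.png

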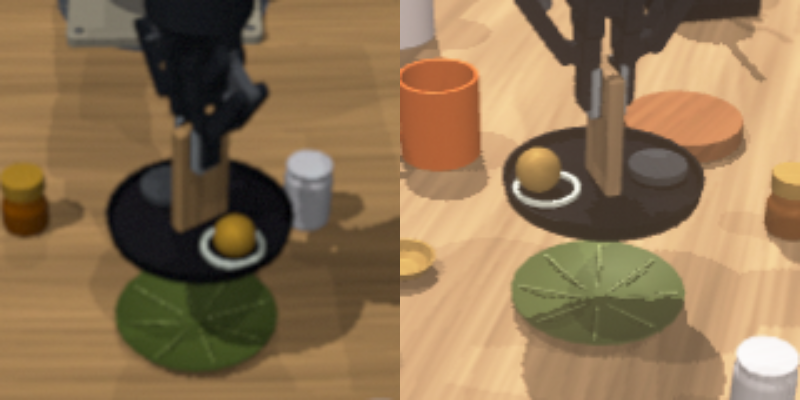

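The tray hangs level and centred over the green plate, with the ball in its ring and nothing touching.

```bash
python3 -m handwheel '[[[0,0,0],0],[[0,0,0],0],[[0,0,0],0],[[0,0,0],0],[[0,0,0],0],[[0,0,0],0],[[0,0,0],0],[[0,0,0],0],[[0,0,0],0],[[0,0,0],0],[[0,0,0],0],[[0,0,0],0]]' - ; python3 -c "
from station import bot
print(bot.hand_in())"
```

```text
clock: 21.35
tool_pos: [0.5234, 0.0184, 0.1823]
tcp_rot: [[-0.556, 0.831, -0.0], [0.831, 0.556, -0.0], [0.0, -0.0, -1.0]]
contact_force: [0.1, 0.2, -3.6]
gripper_width: 0.0112
grip_force: 58.3
the job is handed in; nothing more can be done
None
```

I wound the key about 159° until the wrist torque rose sharply, which I took as its stop, then handed in at 21.4 s with the tray held level over the plate, about 9 cm of air beneath it and the ball in its pocket; no verdict came back.

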